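# Start the milk frother

## Task

Set the steel milk jug down upright on the round heating plate of the frothing station, standing wholly on the plate, and let go of it. Only then push the large start button, the one inside the steel collar, fully down along its sloping axis, keep it down for about a second and release it so that it springs back. Press it gently, feeling for its stop rather than ramming it; do not press the small rinse button, and leave the other things on the table where they are.

Things in the scene. Friction and masses are not known exactly. Their poses are not given: they have to be found in the camera images.
- station: Frothing station, a fixed grey plastic appliance, 170 (x) x 280 (y) mm, slab 22 mm high. Origin: centre of its underside. Its -x side is the front. On its +y half is the round steel heating plate, on its -y half a 130 mm wide control panel rising from 30 mm high at the front (x = -57 mm) to 91 mm at the back (x = +57 mm): it slopes at 28 deg, its normal leaning to the front (-x).
- plate (a point): Centre of the upper face of the round steel heating plate: 84 mm in diameter, raised 6 mm above the slab, upper face 28 mm above the table; at station x 0, y +75 mm. z up.
- collar (a point): Centre of the rim of the fixed steel collar (40 mm inner, 50 mm outer diameter, 16 mm above the panel, station y -95 mm) round the start button. z: the button's outward axis, 28 deg from vertical, leaning to the station's front; x: up the slope. The start button's flat black cap, 35 mm in diameter, lies inside, at rest 1 to 7 mm below the rim (differs each time: find it by touch).
- start_button (a joint): Travel of the start button: 0 m released, 0.007 m fully down (7 mm, towards -z of collar, so its face ends 8 to 14 mm below the collar's rim). Spring: about 2 N to begin moving, about 10 N at the bottom, where there is a hard stop; it springs back by itself. More than 25 N on it would damage it.
- rinse_top (a point): Centre of the upper face of the small black rinse button: 18 mm in diameter, standing 7 mm above the panel with no collar, 63 mm from the start button in the station's +y direction, same slope, z its outward axis. Not to be pressed.
- rinse_button (a joint): Travel of the rinse button: 0 m released, 0.004 m fully down. Light spring.
- jug: Loose open milk jug of brushed steel: a straight cylinder 60 mm in diameter, 95 mm high, wall 3 mm, about 0.2 kg, empty. Origin: centre of its underside, z up. A bar handle 9 mm thick on its +y side reaches 59 mm from the axis, between 22 and 80 mm high; a small pouring lip on its -y side. It can be gripped across its body along its x axis from above.
- mug: Bystander: white ceramic mug, 82 mm in diameter, 88 mm high, handle on its +y side. Origin: centre of its underside.
- jar: Bystander: closed amber glass jar with steel cap, 68 mm in diameter, 100 mm high. Origin: centre of its underside.
- spoon: Bystander: steel spoon with wooden handle, 160 mm long, lying along its x in front of the station. Origin: underneath its middle.
There are look-alikes about, which are no part of the job. Leave any blue look-alike of the jug alone.

How it is judged:
On the way, in this order (a step that is already met when the one before it is completed fails the run):
1. the jug is set down on the heating plate while still held (not dropped) (horizontal distance between jug and plate below 0.012 m and z of jug in the frame of plate between -0.004 and 0.004 m and angle between jug's own z axis and vertical below 0.08 rad and contact force between the fingers and jug above 0.5 N), for 0.05 s.
2. the jug stands wholly on the plate, let go (horizontal distance between jug and plate below 0.012 m and z of jug in the frame of plate between -0.004 and 0.004 m and angle between jug's own z axis and vertical below 0.08 rad and contact force between the fingers and jug below 0.1 N), for 0.2 s.
3. the start button is held fully down (within 0.8 mm of its stop) for half a second, the jug on the plate (horizontal distance between jug and plate below 0.012 m and z of jug in the frame of plate between -0.004 and 0.004 m and angle between jug's own z axis and vertical below 0.08 rad and value of joint start_button above 0.0062 m), for 0.5 s.
4. the start button is released and has sprung back (value of joint start_button below 0.001 m), for 0.1 s.
At the end, for the whole second after the job is handed in: The jug stands upright, released and at rest, wholly on the heating plate (axis within 12 mm of the plate's centre, underside within 4 mm of its face, tilt under 0.08 rad), and both buttons are up (within 1 mm) after the start button was held fully down (all of step 2 and linear speed of jug below 0.02 m/s and value of joint each of start_button, rinse_button below 0.001 m); the robot touches nothing.
It fails at once if the start button was pressed before the jug stood on the plate (value of joint start_button above 0.003 m and not (horizontal distance between jug and plate below 0.012 m and z of jug in the frame of plate between -0.004 and 0.004 m and angle between jug's own z axis and vertical below 0.08 rad)).
It fails at once if the start button was rammed with more than 25 N (contact force between start_button and anything else above 25 N).
It fails at once if the rinse button was pressed (value of joint rinse_button above 0.002 m).
It fails at once if a bystander was displaced by more than 25 mm (distance of any of mug, jar, spoon from where it was at the start of the episode above 0.025 m).
It also fails if it takes over 54 s, if anything falls off the work surface, if the arm or the gripper's body presses on something with over 40 N, if the wrist force passes 120 N, or if a joint passes its speed limit or range.

## Robot

A 7-joint arm with a two-finger parallel gripper is mounted at the origin on the work surface. World frame = base frame: x ahead of the robot, y to its left, z up, the work surface at z = 0. Lengths are in m, angles in rad, forces in N, time in s.
With the tool pointing down it reaches from about 0.425 to 0.925 m from the base axis. Payload 6.8 kg.
Tool frame: the origin (TCP) lies between the finger pads; the fingertips stand 17 mm ahead of it and the grasp point (between the pads) lies 2 mm behind it (bot.tip_extent is the distance from the TCP to the fingertips, in m); z points along the fingers, x is the direction in which the jaws open and shut, and the axes are right-handed (so a half turn about z gives the same grasp; the last joint's range is limited). The gripper opens to 85 mm and grips with 20 to 120 N. Pads are 22 mm wide; open, the fingers measure 114 mm over their backs; the gripper's body (76 mm by 85 mm) begins 54 mm behind the grasp point. The pads swing forward as they close: fully open they stand 13 mm farther back than shut.
Start: joints at [-1.443, 0.477, 0.022, 1.555, -0.011, 1.109, -0.083], TCP at [0.158, 0.656, 0.248] pointing down, gripper open.
Joint ranges: [-2.96, 2.96], [-0.34, 2.1], [-1.41, 1.46], [0.24, 2.44], [-1.37, 4.51], [0.17, 1.92], [-2.96, 2.96]. Speed limits (rad/s): [2.39, 2.39, 3.14, 3.14, 3.14, 3.14, 3.14].

## Interface

Orientations are given as a unit quaternion [w, x, y, z].
In Python, from station import sensors, eyes, job, bot gives the robot as it stands.
- The arm moves only by the shell command python3 -m jog 'ROWS'. ROWS is JSON, one flat list of numbers, 5 for each row, row after row: the opening in per cent of the stroke, from 0 (shut) to 100 (fully open), then the shift along the tool's x, y, z in mm, then the turn about the tool's z in units of 6 degrees (1.0 is 6 degrees). A call has 1 to 5 rows; each row is the pose to reach, as a shift and turn from the pose measured when the call began, along the tool's axes at that moment; what a row does not reach only later rows make up. A row lasts 1/12 s, in which the tool goes at most 41.7 mm and 7.16 degrees, less where a joint would pass 70% of its speed; a pose out of reach is approached as far as the arm can. A call with a gripper value outside its range is refused whole. The fingers move at their own pace and stop on an object; the grip force is fixed at half the most. Time passes only in rows, so rows that repeat a pose let the fingers close. It gives the time, the measured TCP pose, the force and the opening at its end, in the units of the state.
- sensors.state(): the state, without advancing time (a new reading comes with each control period).
- eyes.grab_frame(name): name is "side" or "top" or "wrist"; returns the picture (420x560x3 uint8, red, green, blue); there is no depth.
- eyes.calibration(name): a dict with "fx", "fy", "cx", "cy" (pixels), "dist_coeffs" ([k1, k2, p1, p2, k3] as OpenCV has them; the pictures are not rectified), "rvec" (rotation vector, rad) and "tvec" (3), from world to camera coordinates, as OpenCV has them. Camera axes: x right, y down, z forward; pixel columns grow to the right and rows downward; lengths in m; the calibration is good to about 2 mm. A picture is of the moment at which its call begins: read the wrist's pose just before it. calibration takes no time and is no camera call; for the wrist camera it gives the pose at the moment of the call.
- job.sign_off(): hands the job in, once; it reports no verdict.
The state is a dict: "time_s": time; "joints": joint angles; "joint_vel": joint speeds; "effort": joint torques, N m; "ee_pos": TCP position; "tool_rot": TCP orientation; "wrist_force": force on the tool from outside, world axes, zero at the start; "wrist_torque": the same for the moment, N m; "width": finger opening in m.
Only numpy, scipy, OpenCV 4.12 (cv2) and the standard library are available. Lean on these libraries where they do the work, as an engineer would, in place of code of your own. Each camera call takes 0.05 s, during which the arm holds its last target. There are 200 camera calls.

## Working session

There is one attempt and no reset: what is moved stays moved. The work goes in short steps, Python scripts to look and compute and a shell command to move; the robot and the scene stay as the last step left them, time stands still between calls to the robot, and variables do not carry over. Pictures are saved under pics/ and viewed, about 8 in all and at most 12, crops included, and the job is handed in when it is done.

```bash
ls; mkdir -p pics; python3 - <<'E'
from station import sensors, eyes, job, bot
import cv2
print(sensors.state()); 
for n in ("side","top"):
    cv2.imwrite(f"pics/{n}0.png",eyes.grab_frame(n)[:,:,::-1]); print(eyes.calibration(n))
E
```

```text
pics
{'time_s': 0.0, 'joints': array([-1.44309643,  0.47779862,  0.02234621,  1.55645282, -0.01151067,
        1.10930872, -0.08311277]), 'joint_vel': array([-1.11425868e-04,  6.04841176e-04, -1.09424039e-03,  1.56243161e-05,
       -1.43739328e-03, -6.56234317e-05, -1.14893205e-03]), 'effort': array([ 1.09089822e-04, -5.96446252e+01,  1.60771362e+00, -2.81198019e+01,
        1.23279059e-02,  9.53895069e-03, -8.44417144e-06]), 'ee_pos': array([0.15757561, 0.6557683 , 0.24732623]), 'tool_rot': array([ 6.19057404e-04,  7.85372980e-01,  6.19022162e-01, -6.80107108e-04]), 'wrist_force': array([-0.05618624,  0.01010812, -0.29216195]), 'wrist_torque': array([0.0150602 , 0.03092082, 0.05201026]), 'width': 0.08537867153891378}
{'fx': 411.39637239334263, 'fy': 411.39637239334263, 'cx': 276.87101393019543, 'cy': 209.77967868867913, 'dist_coeffs': array([-0.10471321,  0.        ,  0.        ,  0.        ,  0.        ]), 'rvec': array([ 2.31317784, -0.43396451,  0.17820604]), 'tvec': array([-0.52496297,  0.09547   ,  0.9738335 ])}
{'fx': 400.2497440899169, 'fy': 400.2497440899169, 'cx': 283.7016156298246, 'cy': 212.2475393636696, 'dist_coeffs': array([0.00773768, 0.        , 0.        , 0.        , 0.        ]), 'rvec': array([ 2.11849045, -2.12222576,  0.16175444]), 'tvec': array([-0.10825435,  0.50209558,  0.96940054])}
```

View pics/top0.png

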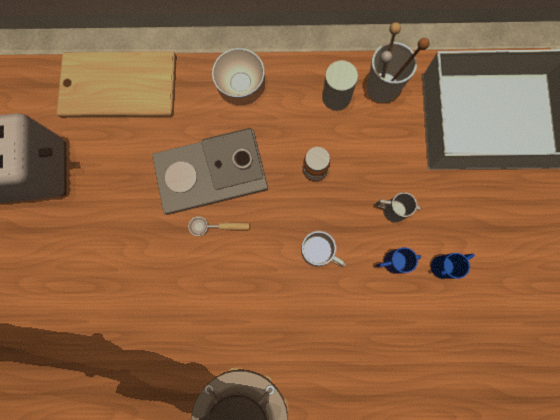

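View pics/side0.png

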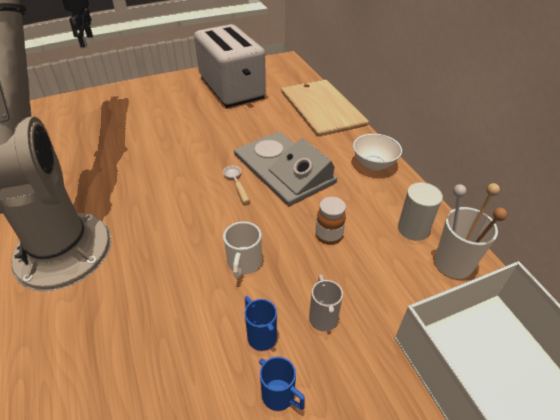

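The top view shows the steel jug near (403,206), the station with its plate at (181,177) and its collar at (243,158), and the jar at (317,160). The two blue jugs are near (402,261) and (452,266). I'll enlarge the jug and the station.

```bash
cat > h.py <<'E'
import numpy as np, cv2
from station import sensors, eyes, job, bot
from scipy.spatial.transform import Rotation as R
def cam(n, c=None):
    c=c or eyes.calibration(n); K=np.array([[c['fx'],0,c['cx']],[0,c['fy'],c['cy']],[0,0,1]]); return K,c['dist_coeffs'],c['rvec'],c['tvec']
def ray(n,uv,c=None):
    K,d,r,t=cam(n,c); M=cv2.Rodrigues(r)[0]
    p=cv2.undistortPoints(np.array([[uv]],float),K,d)[0,0]
    return -M.T@t, M.T@np.array([p[0],p[1],1])
def atz(n,uv,z,c=None):
    o,d=ray(n,uv,c); return o+d*(z-o[2])/d[2]
def proj(n,P,c=None):
    K,d,r,t=cam(n,c); return cv2.projectPoints(np.array(P,float).reshape(-1,3),r,t,K,d)[0].reshape(-1,2)
def tool():
    s=sensors.state(); q=s['tool_rot']; return s['ee_pos'],R.from_quat(np.r_[q[1:],q[0]]).as_matrix(),s
E
python3 - <<'E'
import cv2,numpy as np
t=cv2.imread('pics/top0.png')
def crop(u0,v0,w,h,k):
    c=cv2.resize(t[v0:v0+h,u0:u0+w],None,fx=k,fy=k,interpolation=cv2.INTER_CUBIC)
    for u in range(u0-u0%10+10,u0+w,10):
        cv2.putText(c,str(u),((u-u0)*k,10),0,.3,(255,255,255)); cv2.line(c,((u-u0)*k,12),((u-u0)*k,18),(0,255,0),1)
    for v in range(v0-v0%10+10,v0+h,10):
        cv2.putText(c,str(v),(0,(v-v0)*k),0,.3,(255,255,255)); cv2.line(c,(20,(v-v0)*k),(26,(v-v0)*k),(0,255,0),1)
    return c
a=crop(145,120,130,95,6); b=crop(370,180,60,50,6)
cv2.imwrite('pics/c1.png',a)
cv2.imwrite('pics/c2.png',cv2.resize(crop(370,180,60,50,10),None,fx=1,fy=1))
E
```

```text
(no output)
```

View pics/c1.png

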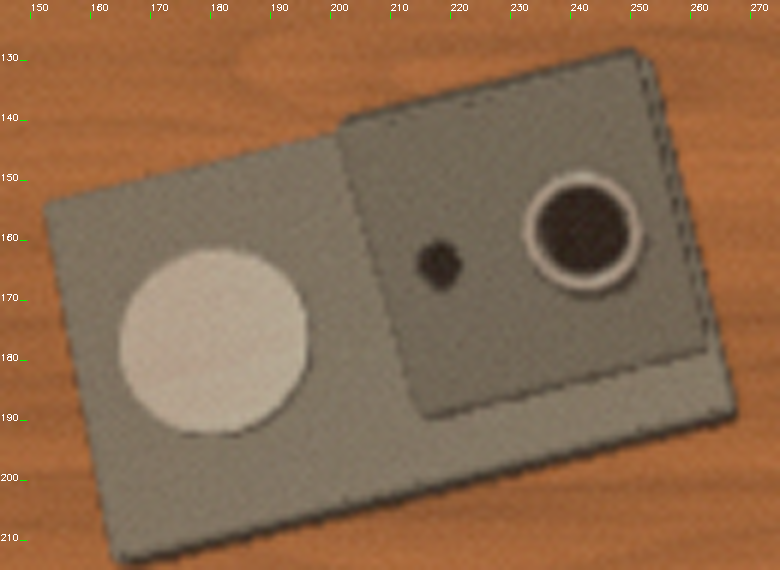

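View pics/c2.png

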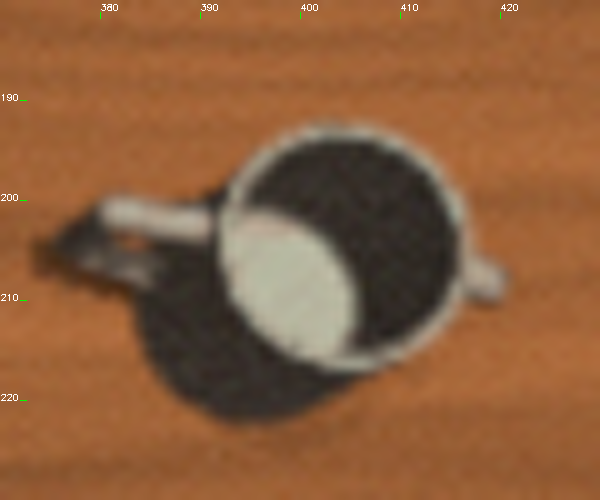

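```bash
python3 - <<'E'
from h import *
np.set_printoptions(precision=4,suppress=True)
pl=atz('top',(180.5,176.8),.028); print('plate',pl)
for a,b in (((164.8,176.8),(196.2,176.8)),((180.5,161.3),(180.5,192.3))): print('dia',np.linalg.norm(atz('top',a,.028)-atz('top',b,.028)))
A,B,C=[atz('top',p,.022) for p in ((152.5,153.8),(165,213.8),(267.7,189.2))]
print(A,B,C,np.linalg.norm(A-B),np.linalg.norm(B-C))
y1=(B-C)/np.linalg.norm(B-C); x1=(A-B)/np.linalg.norm(A-B)
print('yaw', np.arctan2(-y1[0],y1[1]), np.arctan2(x1[1],x1[0]))
th=np.arctan2(-y1[0],y1[1])
ys=np.array([-np.sin(th),np.cos(th),0]);xs=np.array([np.cos(th),np.sin(th),0])
cen=(A+C)/2; print('centre',cen,'plate from it',(pl-cen)@xs,(pl-cen)@ys)
for z in (.07,.075,.08,.085):
  c=atz('top',(242.2,158.5),z); print(z,c,'station xy rel plate',(c-pl)@xs,(c-pl)@ys)
rb=atz('top',(218.2,164.2),.066);print('rinse',(rb-pl)@xs,(rb-pl)@ys)
j=atz('top',(404.4,204.6),.095); print('jug',j, np.linalg.norm(atz('top',(391.8,204.6),.095)-atz('top',(417,204.6),.095)))
h=atz('top',(381,201.2),.08); l=atz('top',(419,208.5),.09)
print('handle',h,l,'dir',np.arctan2(*(h-j)[1::-1]),np.arctan2(*(j-l)[1::-1]),np.linalg.norm((h-j)[:2]))
p,M,s=tool();print(p);print(M)
# side check
print('side proj jug rim centre, plate, collar',proj('side',[j,pl,atz('top',(242.2,158.5),.078)]))
print('mug,jar',atz('top',(318,249),.088),atz('top',(317.5,157),.1), atz('top',(400,258),.095))
E
```

```text
plate [0.5998 0.1617 0.028 ]
dia 0.08268608947871489
dia 0.08386997846647957
[0.6651 0.2412 0.022 ] [0.5026 0.1994 0.022 ] [ 0.5668 -0.0669  0.022 ] 0.16778008558337337 0.27388917103409977
yaw 0.23648007310193048 0.2522539177418622
centre [0.6159 0.0872 0.022 ] plate from it 0.0017749660833894167 0.07619470348849694
0.07 [ 0.6352 -0.0049  0.07  ] station xy rel plate -0.004583409502761813 -0.17026459496834934
0.075 [ 0.6336 -0.0056  0.075 ] station xy rel plate -0.006284060651931566 -0.17052421818494132
0.08 [ 0.632  -0.0062  0.08  ] station xy rel plate -0.00798471180110143 -0.17078384140153333
0.085 [ 0.6304 -0.0069  0.085 ] station xy rel plate -0.00968536295027129 -0.17104346461812528
rinse -0.0032163955978777273 -0.10770090254791902
jug [ 0.5101 -0.3983  0.095 ] 0.0596505997808748
handle [ 0.5217 -0.3466  0.08  ] [ 0.5015 -0.4339  0.09  ] dir 1.3508258139979026 1.3315376873539897 0.05304620789571058
[0.1576 0.6558 0.2474]
[[ 0.2336  0.9723 -0.0003]
 [ 0.9723 -0.2336 -0.0016]
 [-0.0016  0.0001 -1.    ]]
side proj jug rim centre, plate, collar [[326.8257 293.0933]
 [268.7042 148.0374]
 [302.378  164.9359]]
mug,jar [ 0.4052 -0.1915  0.088 ] [ 0.6282 -0.1928  0.1   ] [ 0.3834 -0.3816  0.095 ]
```

```bash
cat > go.py <<'E'
import sys
from h import *
x,y,z,a=map(float,sys.argv[1:5]); p,M,s=tool()
d=M.T@(np.array([x,y,z])-p)*1000
cur=np.arctan2(M[1,0],M[0,0]); t=-(a-cur); t=(t+np.pi)%(2*np.pi)-np.pi
print('shift',d.round(1),'turn',round(np.degrees(t)/6,2),'t',round(s['time_s'],2),'F',s['wrist_force'].round(2),'w',round(s['width'],4))
E
python3 go.py 0.5 0.3 0.25 0.5
```

```text
shift [-266.   416.1   -2.1] turn 7.97 t 0.1 F [0.35 0.66 0.01] w 0.0853
```

```bash
python3 -m jog '[100,-22,35,0,1, 100,-44,70,0,2, 100,-66,105,0,3, 100,-88,140,0,4, 100,-110,175,0,5]'; python3 go.py 0.5 0.3 0.25 0.5
```

```text
time_s: 0.52
ee_pos: [0.303, 0.5061, 0.2473]
tool_rot: [0.001, 0.92, 0.392, -0.001]
wrist_force: [-0.1, 0.4, -0.2]
width: 0.085
shift [-12.5 284.9  -2.4] turn 2.93 t 0.52 F [-0.08  0.37 -0.21] w 0.085
```

```bash
python3 -m jog '[100,-2,40,0,1, 100,-5,80,0,2, 100,-7,120,0,3, 100,-9,160,0,4, 100,-11,200,0,5]'; python3 go.py 0.57 0 0.25 -0.1
```

```text
time_s: 0.93
ee_pos: [0.4406, 0.3579, 0.2474]
tool_rot: [0.001, 0.99, 0.138, -0.001]
wrist_force: [0.3, 0.6, -0.3]
width: 0.0854
shift [ 26.4 379.7  -1.9] turn 3.61 t 0.93 F [ 0.26  0.65 -0.3 ] w 0.0854
```

```bash
python3 -m jog '[100,3,40,0,1, 100,6,80,0,2, 100,8,120,0,3, 100,11,160,0,4, 100,14,200,0,4]'; python3 go.py 0.57 -0.1 0.22 -0.2
```

```text
time_s: 1.35
ee_pos: [0.5089, 0.1675, 0.2476]
tool_rot: [0.001, 0.997, -0.073, -0.001]
wrist_force: [0.9, 0.1, 1.0]
width: 0.0857
shift [ 99.6 255.7  28.2] turn 0.51 t 1.35 F [0.89 0.14 1.02] w 0.0857
```

```bash
python3 go.py 0.5101 -0.3983 0.2 -0.23
```

```text
shift [ 83.9 559.5  48.9] turn 0.8 t 1.35 F [0.89 0.14 1.02] w 0.0857
```

```bash
python3 -m jog '[100,6,40,3,0.2, 100,12,80,6,0.4, 100,18,120,9,0.6, 100,24,160,12,0.8, 100,30,200,15,0.8]'; python3 go.py 0.5101 -0.3983 0.2 -0.23
```

```text
time_s: 1.77
ee_pos: [0.5087, -0.0365, 0.2329]
tool_rot: [0.001, 0.993, -0.115, -0.001]
wrist_force: [0.6, -0.1, -0.1]
width: 0.0851
shift [ 84.3 351.7  33.6] turn -0.01 t 1.77 F [ 0.63 -0.05 -0.09] w 0.0851
```

```bash
python3 -m jog '[100,9,38,4,0, 100,18,76,8,0, 100,27,114,12,0, 100,36,152,16,0, 100,45,190,20,0]'; python3 -m jog '[100,10,38,4,0, 100,20,76,8,0, 100,30,114,12,0, 100,39,162,14,0, 100,39,162,14,0]'; python3 - <<'E'
from h import *
c=eyes.calibration('wrist'); f=eyes.grab_frame('wrist')
cv2.imwrite('pics/w1.png',f[:,:,::-1])
p,M,s=tool(); print(p,M[:,0])
t=np.linspace(0,6.28,60); P=np.c_[.5101+.03*np.cos(t),-.3983+.03*np.sin(t),0*t+.095]
im=f[:,:,::-1].copy()
for q in proj('wrist',P,c): cv2.circle(im,tuple(int(v) for v in q),1,(0,0,255),-1)
cv2.imwrite('pics/w1.png',im)
E
python3 go.py 0.5101 -0.3983 0.068 -0.23
```

```text
time_s: 2.18
ee_pos: [0.5085, -0.2334, 0.2129]
tool_rot: [0.001, 0.993, -0.115, -0.001]
wrist_force: [0.9, 0.2, 0.4]
width: 0.0855
time_s: 2.6
ee_pos: [0.506, -0.408, 0.1989]
tool_rot: [0.004, 0.993, -0.119, -0.001]
wrist_force: [-1.6, 0.2, 1.8]
width: 0.0857
[ 0.50630341 -0.40641533  0.19884069] [ 0.9717131  -0.2361524  -0.00238628]
shift [  2.1  -9.6 130.8] turn -0.08 t 2.65 F [ 1.06 -0.57  0.18] w 0.0858
```

View pics/w1.png

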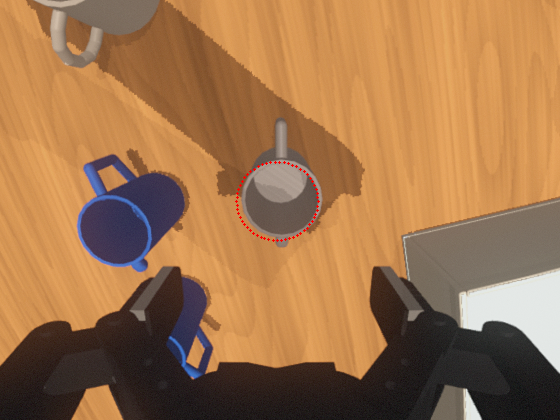

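The wrist view shows the steel jug's rim centred at about (282,202). It matches my projected circle to about 2 px, its handle is square to the jaw direction, and the blue jug on the left is clear of the fingers. Descending.

```bash
python3 -m jog '[100,3,-10,20,0, 100,3,-10,45,0, 100,3,-10,70,0, 100,3,-10,90,0, 100,3,-10,100,0]'; python3 go.py 0.511 -0.3983 0.068 -0.23
```

```text
time_s: 3.07
ee_pos: [0.5104, -0.3955, 0.0957]
tool_rot: [0.002, 0.993, -0.118, -0.003]
wrist_force: [-0.5, 0.6, -0.3]
width: 0.0854
shift [ 1.5  2.5 27.8] turn -0.07 t 3.07 F [-0.45  0.59 -0.26] w 0.0854
```

```bash
python3 -m jog '[100,1,2,14,0, 100,1,2,28,0, 0,1,2,28,0, 0,1,2,28,0, 0,1,2,28,0]';python3 -m jog '[0,0,0,0,0, 0,0,0,0,0, 0,0,0,0,0]';python3 go.py 0.511 -0.3983 0.2 -0.23
```

```text
time_s: 3.48
ee_pos: [0.5113, -0.3983, 0.0687]
tool_rot: [0.002, 0.993, -0.118, -0.003]
wrist_force: [-1.0, 0.1, -2.5]
width: 0.0577
time_s: 3.73
ee_pos: [0.5114, -0.3984, 0.0691]
tool_rot: [0.002, 0.993, -0.118, -0.002]
wrist_force: [0.6, -0.5, -3.6]
width: 0.0578
shift [  -1.     0.7 -130.8] turn -0.07 t 3.73 F [ 0.63 -0.46 -3.58] w 0.0578
```

```bash
python3 -m jog '[0,0,0,-15,0, 0,0,0,-40,0, 0,0,0,-70,0, 0,0,0,-100,0, 0,0,0,-125,0]';python3 go.py 0.5998 0.1617 0.2 -0.23
```

```text
time_s: 4.15
ee_pos: [0.5121, -0.3985, 0.1975]
tool_rot: [0.003, 0.993, -0.119, -0.002]
wrist_force: [0.8, 0.4, -2.4]
width: 0.0577
shift [ -46.8 -565.    -5.4] turn -0.08 t 4.15 F [ 0.82  0.39 -2.43] w 0.0577
```

```bash
python3 -m jog '[0,-1,-15,-3,0, 0,-3,-40,-5,0, 0,-6,-75,-5,0, 0,-9,-110,-5,0, 0,-12,-145,-5,0]';python3 -m jog '[0,-3,-35,0,0, 0,-6,-70,0,0, 0,-9,-105,0,0, 0,-12,-140,0,0, 0,-15,-175,0,0]';python3 go.py 0.5998 0.1617 0.2 -0.23
```

```text
time_s: 4.57
ee_pos: [0.5344, -0.2537, 0.2031]
tool_rot: [0.002, 0.993, -0.119, -0.001]
wrist_force: [0.8, -0.0, -3.0]
width: 0.0577
time_s: 4.98
ee_pos: [0.5612, -0.0786, 0.2035]
tool_rot: [0.002, 0.993, -0.12, -0.0]
wrist_force: [0.3, -0.3, -3.0]
width: 0.0577
shift [ -19.6 -242.6    2.5] turn -0.09 t 4.98 F [ 0.3  -0.26 -3.02] w 0.0577
```

```bash
python3 -m jog '[0,-3,-35,0,0, 0,-6,-70,0,0, 0,-9,-105,0,0, 0,-12,-140,0,0, 0,-14,-175,0,0]';python3 -m jog '[0,-2,-25,0,0, 0,-4,-45,0,0, 0,-5,-60,0,0, 0,-5,-67,0,0, 0,-5,-67,0,0]';python3 -m jog '[0,0,0,0,0]';python3 go.py 0.5998 0.1617 0.1 -0.23
python3 - <<'E'
from h import *
c=eyes.calibration('wrist'); im=eyes.grab_frame('wrist')[:,:,::-1].copy()
t=np.linspace(0,6.28,80)
for cx,cy,r,z in ((.5998,.1617,.042,.028),(.6336,-.0056,.025,.0746)):
  for q in proj('wrist',np.c_[cx+r*np.cos(t),cy+r*np.sin(t),0*t+z],c): cv2.circle(im,tuple(int(v) for v in q),1,(0,0,255),-1)
cv2.imwrite('pics/w2.png',im)
E
```

```text
time_s: 5.4
ee_pos: [0.589, 0.0963, 0.2041]
tool_rot: [0.002, 0.993, -0.12, -0.0]
wrist_force: [0.7, -0.2, -3.1]
width: 0.0578
time_s: 5.82
ee_pos: [0.6003, 0.1639, 0.2043]
tool_rot: [0.002, 0.993, -0.119, 0.0]
wrist_force: [-1.0, 1.1, -3.4]
width: 0.0577
time_s: 5.9
ee_pos: [0.6002, 0.1621, 0.2045]
tool_rot: [0.002, 0.993, -0.12, 0.0]
wrist_force: [-0.1, 0.1, -2.3]
width: 0.0575
shift [ -0.4   0.  104.5] turn -0.1 t 5.9 F [-0.14  0.1  -2.26] w 0.0575
```

View pics/w2.png

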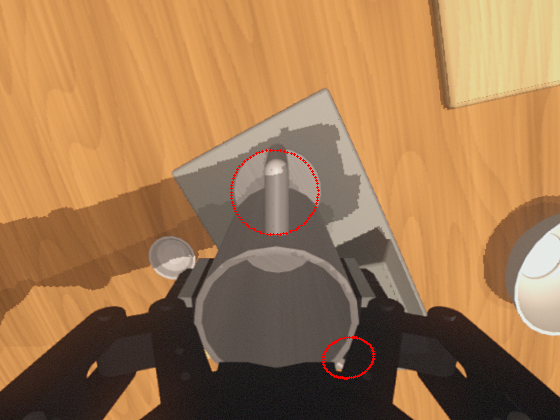

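The wrist view shows the plate exactly under its predicted circle, centred at (275,192), with the jug held upright. Lowering it.

```bash
python3 -m jog '[0,0,0,20,0, 0,0,0,45,0, 0,0,0,70,0, 0,0,0,88,0, 0,0,0,97,0]';python3 -m jog '[0,0,0,3,0, 0,0,0,4,0]';python3 go.py 0.5998 0.1617 0.097 -0.23
```

```text
time_s: 6.37
ee_pos: [0.5989, 0.1591, 0.1054]
tool_rot: [0.003, 0.993, -0.121, -0.001]
wrist_force: [-0.3, -0.4, -2.2]
width: 0.0576
time_s: 6.53
ee_pos: [0.5987, 0.1573, 0.1011]
tool_rot: [0.004, 0.992, -0.122, -0.002]
wrist_force: [-0.3, -0.3, -2.5]
width: 0.0577
shift [ 0.  -4.5  4.1] turn -0.14 t 6.53 F [-0.31 -0.33 -2.47] w 0.0577
```

```bash
python3 -m jog '[0,0,-4.5,0,0, 0,0,-4.5,1,0]';python3 -m jog '[0,0,0,2,0]';python3 go.py 0.5998 0.1617 0.097 -0.23
```

```text
time_s: 6.7
ee_pos: [0.601, 0.1623, 0.1015]
tool_rot: [0.003, 0.992, -0.122, -0.001]
wrist_force: [-0.2, 0.5, -2.8]
width: 0.0578
time_s: 6.78
ee_pos: [0.6017, 0.1627, 0.1005]
tool_rot: [0.003, 0.993, -0.122, 0.0]
wrist_force: [0.3, -0.5, -2.9]
width: 0.0577
shift [-1.6  1.5  3.5] turn -0.14 t 6.78 F [ 0.29 -0.5  -2.88] w 0.0577
```

```bash
for k in 1 2 ; do python3 -m jog '[0,0,0,1.5,0, 0,0,0,1.5,0]' | grep -E 'ee_pos|force'; done;python3 go.py 0.5998 0.1617 0.097 -0.23
```

```text
ee_pos: [0.6021, 0.1631, 0.0995]
wrist_force: [0.7, -0.3, -4.0]
ee_pos: [0.6021, 0.1632, 0.098]
wrist_force: [0.5, 0.3, -2.9]
shift [-1.9  2.   1. ] turn -0.14 t 7.12 F [ 0.45  0.29 -2.88] w 0.0579
```

```bash
python3 -m jog '[0,-1,1,1,0, 0,-1,1,1,0]' | grep -E 'ee_pos|force';  python3 -m jog '[0,0,0,1,0, 0,0,0,1,0]' | grep -E 'ee_pos|force';python3 -m jog '[0,0,0,1,0, 0,0,0,1,0]' | grep -E 'ee_pos|force';python3 go.py 0.5998 0.1617 0.097 -0.23
```

```text
ee_pos: [0.6005, 0.1622, 0.0968]
wrist_force: [-0.3, 0.8, -2.2]
ee_pos: [0.6007, 0.1622, 0.0965]
wrist_force: [-2.3, 0.1, 3.9]
ee_pos: [0.6007, 0.1622, 0.0964]
wrist_force: [-3.1, -0.3, 7.7]
shift [-0.8  0.7 -0.6] turn -0.14 t 7.62 F [-3.13 -0.27  7.67] w 0.0576
```

The jug is in firm contact with the plate (force rose by 10 N and z stalled). Letting go and rising.

```bash
python3 -m jog '[0,0,0,0,0, 100,0,0,0,0, 100,0,0,0,0, 100,0,0,0,0, 100,0,0,0,0]'; python3 -m jog '[100,0,0,0,0, 100,0,0,0,0, 100,0,0,-20,0, 100,0,0,-50,0, 100,0,0,-90,0]';python3 go.py 0.5998 0.1617 0.197 -0.23
python3 - <<'E'
from h import *
c=eyes.calibration('wrist'); im=eyes.grab_frame('wrist')[:,:,::-1].copy()
t=np.linspace(0,6.28,80)
for cx,cy,r,z in ((.5998,.1617,.042,.028),(.5998,.1617,.03,.123)):
  for q in proj('wrist',np.c_[cx+r*np.cos(t),cy+r*np.sin(t),0*t+z],c): cv2.circle(im,tuple(int(v) for v in q),1,(0,0,255),-1)
cv2.imwrite('pics/w3.png',im)
E
```

```text
time_s: 8.03
ee_pos: [0.6009, 0.1622, 0.0965]
tool_rot: [0.002, 0.993, -0.122, 0.0]
wrist_force: [-1.0, 0.5, 0.7]
width: 0.0854
time_s: 8.45
ee_pos: [0.599, 0.1621, 0.185]
tool_rot: [0.003, 0.993, -0.122, -0.002]
wrist_force: [0.2, 1.2, 0.3]
width: 0.0854
shift [  0.9   0.3 -12. ] turn -0.14 t 8.45 F [0.23 1.25 0.31] w 0.0854
```

View pics/w3.png

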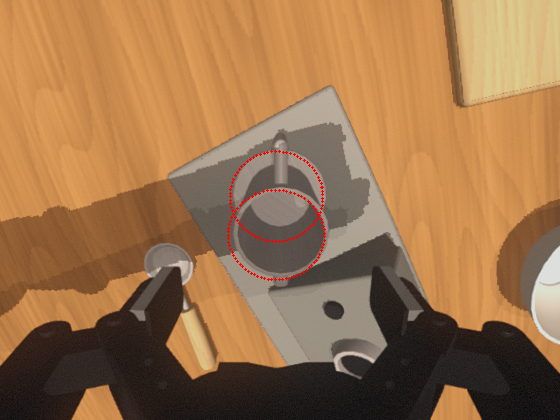

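The jug stands released on the plate, with its rim and base matching the predicted circles. Next I'll go to a pose where the wrist camera sees the collar, and measure the collar and the open fingertip.

```bash
python3 go.py 0.6 -0.11 0.2 0.245; python3 -c "
from station import bot; print(bot.tip_extent)"
```

```text
shift [ 62.3 265.4  -5.2] turn -4.69 t 8.5 F [ 3.66 -0.37  5.57] w 0.0855
0.017
```

```bash
python3 -m jog '[100,8,30,-15,-0.6, 100,16,68,-15,-1.5, 100,24,106,-15,-2.5, 100,33,144,-15,-3.5, 100,42,182,-15,-4.5]';python3 go.py 0.6 -0.11 0.2 0.245
```

```text
time_s: 8.92
ee_pos: [0.6004, -0.0257, 0.21]
tool_rot: [0.001, 0.993, 0.115, 0.004]
wrist_force: [1.1, 0.8, -0.1]
width: 0.085
shift [-19.8  81.9  10. ] turn -0.13 t 8.92 F [ 1.12  0.76 -0.06] w 0.085
```

```bash
python3 -m jog '[100,-6,30,0,-0.1, 100,-14,60,3,-0.1, 100,-20,82,6,-0.1, 100,-20,82,6,-0.1, 100,-20,82,6,-0.1]';python3 go.py 0.6 -0.11 0.2 0.245
python3 - <<'E'
from h import *
import json
c=eyes.calibration('wrist'); im=eyes.grab_frame('wrist')[:,:,::-1].copy()
p,M,s=tool(); np.savez('w4.npz',p=p,M=M,**{k:np.array(v) for k,v in c.items()})
cv2.imwrite('pics/w4raw.png',im)
C=np.array([.6336,-.0056,.0746]); th=.245
xs=np.array([np.cos(th),np.sin(th),0]);ys=np.array([-np.sin(th),np.cos(th),0]);a=np.radians(28)
u=np.cos(a)*xs+np.array([0,0,np.sin(a)])
t=np.linspace(0,6.28,60)
for r in (.02,.025):
  for q in proj('wrist',C+r*np.cos(t)[:,None]*u+r*np.sin(t)[:,None]*ys,c): cv2.circle(im,tuple(int(v) for v in q),0,(0,0,255),-1)
for q in proj('wrist',[p+M@np.array([x,y,z])/1000 for x in(42.7,57) for y in (-11,11) for z in (4,17)],c): print(q.round(0)); cv2.circle(im,tuple(int(v) for v in q),1,(0,255,0),-1)
cv2.imwrite('pics/w4.png',cv2.resize(im,(800,600),interpolation=cv2.INTER_CUBIC))
E
```

```text
time_s: 9.33
ee_pos: [0.5993, -0.1122, 0.2039]
tool_rot: [0.001, 0.993, 0.119, 0.004]
wrist_force: [-0.4, 1.0, 0.1]
width: 0.0849
shift [ 1.1 -2.   3.9] turn -0.07 t 9.33 F [-0.36  0.96  0.05] w 0.0849
[372. 257.]
[365. 245.]
[368. 300.]
[361. 286.]
[404. 256.]
[394. 245.]
[398. 299.]
[389. 285.]
```

View pics/w4.png

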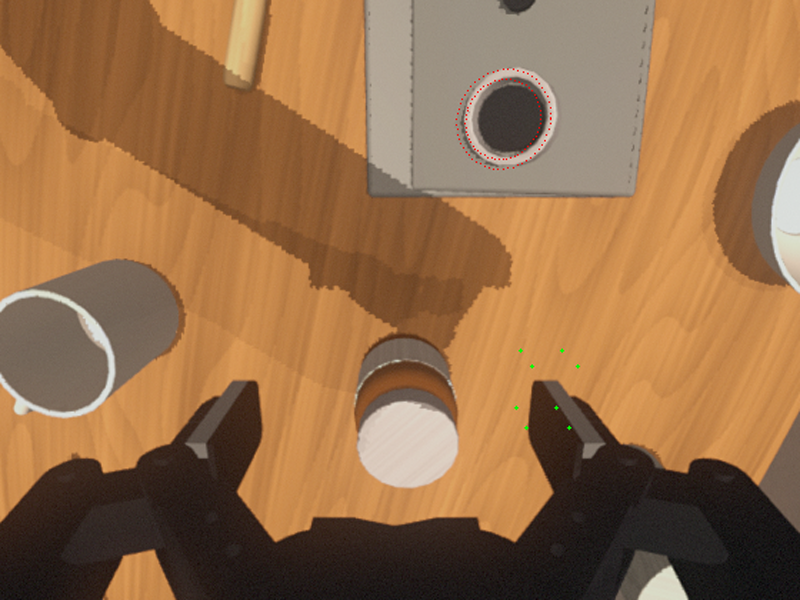

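The collar's ring shows at (511,117) in the enlarged frame, about 2 mm up-slope of the prediction, so I'll take +1.5 mm. The open fingertip is about 7 mm thick, so I'll press with the single rear finger, jaws fully open, which fits inside the collar.

```bash
cat > hov.py <<'E'
from h import *
import sys
# tip position in collar frame (mm), and shift needed to reach (x=1,y=0,z=arg)
th=.245;a=np.radians(28)
xs=np.array([np.cos(th),np.sin(th),0]);ys=np.array([-np.sin(th),np.cos(th),0]);ez=np.array([0,0,1.])
C=np.array([.6336,-.0056,.0746])+.0015*xs+.0007*ys
u=np.cos(a)*xs+np.sin(a)*ez;n=-np.sin(a)*xs+np.cos(a)*ez
p,M,s=tool(); tip=p+M@np.array([.050,0,.004]); d=(tip-C)*1000
tgt=C+.001*u+float(sys.argv[1])/1000*n
cur=np.arctan2(M[1,0],M[0,0])
print('tip in collar',np.round([d@u,d@ys,d@n],2),'shift',(M.T@(tgt-tip)*1000).round(1),'turn',round(-np.degrees(th-cur)/6,2),'F.n',round(s['wrist_force']@n,2),s['wrist_force'].round(1),'t',round(s['time_s'],2))
E
python3 hov.py 60;python3 hov.py 15
```

```text
tip in collar [ 50.48 -94.24 115.55] shift [-18.7 -94.3  71.9] turn -0.04 F.n 0.46 [-1.   0.2  0.1] t 9.38
tip in collar [ 50.48 -94.24 115.55] shift [  2.1 -94.5 111.8] turn -0.04 F.n 0.46 [-1.   0.2  0.1] t 9.38
```

```bash
python3 -m jog '[100,-6,-30,10,0, 100,-13,-60,35,0, 100,-19,-90,60,0, 100,-19,-94,72,0, 100,-19,-94,72,0]';python3 hov.py 15
```

```text
time_s: 9.8
ee_pos: [0.5571, -0.0186, 0.1287]
tool_rot: [-0.001, 0.992, 0.124, 0.002]
wrist_force: [0.2, -0.1, 0.2]
width: 0.086
tip in collar [-1.89  5.38 57.95] shift [22.6  5.5 36.6] turn 0.03 F.n 0.08 [ 0.2 -0.1  0.2] t 9.8
```

```bash
python3 -m jog '[100,4,5.5,5,0, 100,11,5.5,18,0, 100,18,5.5,28,0, 100,21,5.5,33,0, 100,21,5.5,33,0]';python3 -m jog '[100,0,0,0,0]' >/dev/null;python3 hov.py 10
python3 - <<'E'
from h import *
cv2.imwrite('pics/w5.png',eyes.grab_frame('wrist')[:,:,::-1])
s=eyes.grab_frame('side')[:,:,::-1]; cv2.imwrite('pics/s5.png',cv2.resize(s[90:230,210:390],None,fx=4.4,fy=4.2,interpolation=cv2.INTER_CUBIC))
E
```

```text
time_s: 10.22
ee_pos: [0.5797, -0.0191, 0.0951]
tool_rot: [-0.0, 0.992, 0.124, 0.001]
wrist_force: [-0.1, 0.4, -1.0]
width: 0.0857
tip in collar [ 1.82 -1.36 17.99] shift [ 3.  -1.4  7.4] turn 0.02 F.n -0.88 [-0.3  0.2 -1.1] t 10.3
```

View pics/s5.png

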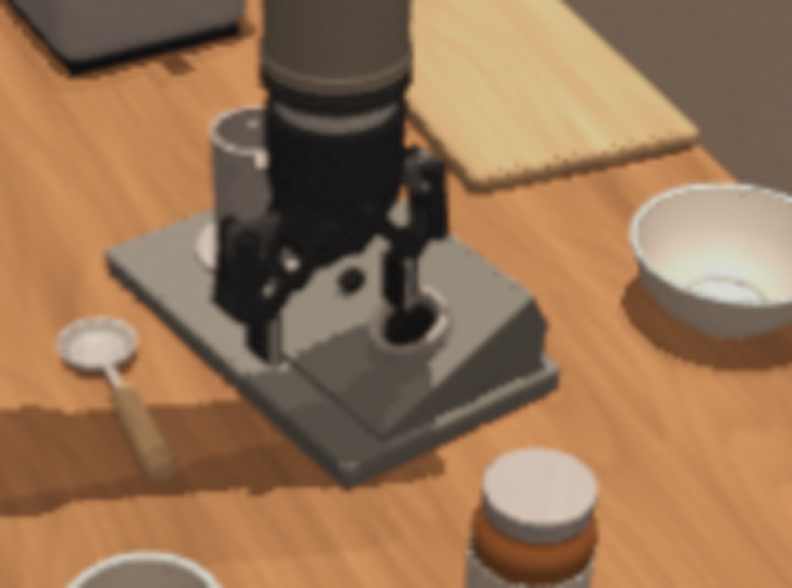

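```bash
python3 - <<'E'
from h import *
p,M,s=tool()
for z in(-4,0,4,8):
  q=proj('side',[p+M@np.array([x,y,z])/1000 for x in(42.7,50) for y in (-11,11)]); print(z,((q-[210,90])*[4.4,4.2]).round(0).tolist())
# left finger
for z in(-4,0,4,8):
  q=proj('side',[p+M@np.array([-x,y,z])/1000 for x in(42.7,50) for y in (-11,11)]); print('L',z,((q-[210,90])*[4.4,4.2]).round(0).tolist())
E
python3 - <<'E'
import cv2
a=cv2.imread('pics/s5.png')[180:400,180:480]; cv2.imwrite('pics/s5b.png',cv2.resize(a,None,fx=2.6,fy=2.6))
E
```

```text
-4 [[381.0, 285.0], [404.0, 303.0], [391.0, 281.0], [414.0, 299.0]]
0 [[381.0, 290.0], [404.0, 308.0], [391.0, 286.0], [414.0, 304.0]]
4 [[381.0, 296.0], [404.0, 313.0], [391.0, 291.0], [414.0, 309.0]]
8 [[381.0, 301.0], [403.0, 319.0], [390.0, 296.0], [413.0, 314.0]]
L -4 [[262.0, 336.0], [284.0, 355.0], [251.0, 341.0], [273.0, 360.0]]
L 0 [[262.0, 341.0], [284.0, 361.0], [251.0, 346.0], [273.0, 365.0]]
L 4 [[262.0, 347.0], [284.0, 366.0], [251.0, 351.0], [274.0, 371.0]]
L 8 [[262.0, 352.0], [284.0, 371.0], [252.0, 356.0], [274.0, 376.0]]
```

View pics/s5b.png

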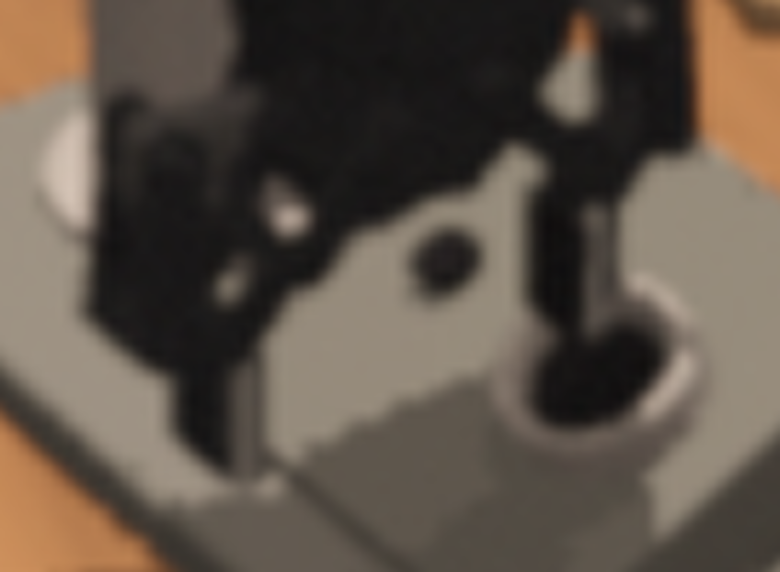

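The fingertip model matches the side view with the tip level with the TCP (extent about 0). I'll use that and advance along the axis, feeling for contact.

```bash
sed -i 's/\.050,0,\.004/.050,0,0/' hov.py; python3 hov.py 4
```

```text
tip in collar [ 3.83 -1.29 21.82] shift [ 5.8 -1.3 17.1] turn 0.02 F.n 0.6 [ 0.4 -0.8  0.8] t 10.4
```

```bash
python3 -m jog '[100,2,-1,5,0, 100,4,-1,10,0, 100,5,-1,15,0, 100,6,-1,17,0]'; python3 -m jog '[100,0,0,0,0]' >/dev/null;python3 hov.py 0;python3 hov.py -2
```

```text
time_s: 10.73
ee_pos: [0.5854, -0.017, 0.0776]
tool_rot: [-0.0, 0.992, 0.123, 0.001]
wrist_force: [0.0, 0.1, -0.3]
width: 0.0852
tip in collar [0.09 0.17 2.76] shift [2.1 0.2 2. ] turn 0.02 F.n -0.38 [ 0.5 -0.6 -0.2] t 10.82
tip in collar [0.09 0.17 2.76] shift [3.  0.2 3.8] turn 0.02 F.n -0.38 [ 0.5 -0.6 -0.2] t 10.82
```

```bash
python3 -m jog '[100,1,0,1,0, 100,2,0,2,0]'>/dev/null;python3 hov.py -2;python3 -m jog '[100,0.5,0,0.9,0, 100,0.5,0,0.9,0]'>/dev/null;python3 hov.py -2;python3 -m jog '[100,0.5,0,0.9,0, 100,0.5,0,0.9,0]'>/dev/null;python3 hov.py -3
```

```text
tip in collar [ 0.77  0.23 -0.1 ] shift [1.1 0.2 1.6] turn 0.02 F.n 0.56 [-0.5  0.5  0.4] t 10.98
tip in collar [ 0.84  0.25 -1.28] shift [0.5 0.3 0.6] turn 0.02 F.n -0.18 [-0.5  0.3 -0.4] t 11.15
tip in collar [ 0.92  0.29 -2.38] shift [0.4 0.3 0.5] turn 0.02 F.n 0.66 [-0.4  0.2  0.6] t 11.32
```

```bash
for k in 1 2 3; do python3 -m jog '[100,0.5,0,0.9,0, 100,0.5,0,0.9,0]'>/dev/null;python3 hov.py -4; done
```

```text
tip in collar [ 0.98  0.35 -3.5 ] shift [0.2 0.4 0.4] turn 0.03 F.n 0.2 [-0.3 -0.4  0. ] t 11.48
tip in collar [ 1.    0.33 -4.49] shift [-0.2  0.3 -0.4] turn 0.03 F.n 1.85 [-1.1  0.2  1.6] t 11.65
tip in collar [ 0.99  0.28 -5.47] shift [-0.7  0.3 -1.3] turn 0.02 F.n 3.46 [-1.3 -0.1  3.2] t 11.82
```

Contact with the cap came at about 4 mm below the rim, and the spring force is rising. Continuing.

```bash
for k in 1 2 3 4; do python3 -m jog '[100,0.5,0,0.9,0, 100,0.5,0,0.9,0]'>/dev/null;python3 hov.py -11; done
```

```text
tip in collar [ 0.96  0.29 -6.45] shift [2.2 0.3 4. ] turn 0.02 F.n 4.5 [-1.8  0.2  4.2] t 11.98
tip in collar [ 0.98  0.26 -7.47] shift [1.7 0.3 3.1] turn 0.02 F.n 7.17 [-2.9 -0.6  6.5] t 12.15
tip in collar [ 0.97  0.27 -8.43] shift [1.2 0.3 2.3] turn 0.02 F.n 7.21 [-3.2  0.3  6.5] t 12.32
tip in collar [ 0.96  0.29 -9.34] shift [0.8 0.3 1.5] turn 0.02 F.n 7.71 [-3.7 -0.1  6.8] t 12.48
```

```bash
for k in 1 2 3 ; do python3 -m jog '[100,0.4,0,0.7,0, 100,0.4,0,0.7,0]'>/dev/null;python3 hov.py -11; done
```

```text
tip in collar [ 0.99  0.29 -9.9 ] shift [0.5 0.3 1. ] turn 0.02 F.n 8.38 [-3.6  1.2  7.8] t 12.65
tip in collar [  0.97   0.25 -10.41] shift [0.3 0.3 0.5] turn 0.02 F.n 8.78 [-5.  -0.7  7.3] t 12.82
tip in collar [  0.98   0.23 -10.89] shift [0.1 0.2 0.1] turn 0.02 F.n 9.36 [-5.1 -0.8  7.9] t 12.98
```

```bash
for k in 1 2 ; do python3 -m jog '[100,0.4,0,0.7,0, 100,0.4,0,0.7,0]'>/dev/null;python3 hov.py -11; done
```

```text
tip in collar [  1.01   0.24 -11.19] shift [-0.1  0.2 -0.2] turn 0.02 F.n 10.77 [-4.9  0.4  9.7] t 13.15
tip in collar [  0.99   0.23 -11.25] shift [-0.1  0.2 -0.2] turn 0.02 F.n 13.84 [-6.4 -0.4 12.3] t 13.32
```

The stop is at -11.25 mm: travel stalled and the force stepped up. Holding for about a second.

```bash
for k in 1 2 3; do python3 -m jog '[100,0.2,0,0.5,0, 100,0.2,0,0.5,0, 100,0.2,0,0.5,0, 100,0.2,0,0.5,0, 100,0.2,0,0.5,0]'>/dev/null;python3 hov.py -11; done
```

```text
tip in collar [  0.97   0.23 -11.18] shift [-0.1  0.2 -0.2] turn 0.02 F.n 11.57 [-5.   0.6 10.6] t 13.73
tip in collar [  0.98   0.22 -11.18] shift [-0.1  0.2 -0.2] turn 0.02 F.n 10.14 [-5.2 -0.3  8.8] t 14.15
tip in collar [  0.96   0.24 -11.19] shift [-0.1  0.2 -0.2] turn 0.01 F.n 10.83 [-5.   0.4  9.8] t 14.57
```

```bash
python3 -m jog '[100,-1,0,-1.8,0, 100,-2,0,-3.6,0, 100,-3.5,0,-6.5,0, 100,-5.5,0,-10,0, 100,-8,0,-15,0]';python3 hov.py 40;python3 -m jog '[100,-4,0,-8,0, 100,-9,0,-20,0, 100,-12,0,-40,0, 100,-12,0,-70,0, 100,-12,0,-100,0]'; python3 -m jog '[100,0,10,0,0, 100,0,40,0,0, 100,0,70,0,0, 100,0,80,0,0, 100,0,80,0,0]'; python3 - <<'E'
from h import *
a=eyes.grab_frame('wrist')[:,:,::-1];b=eyes.grab_frame('top')[:,:,::-1]
cv2.imwrite('pics/end.png',np.hstack([cv2.resize(a[:,80:480],(400,420)),b[60:340,140:420][:, :].repeat(1,0) if 0 else cv2.resize(b[100:300,145:345],(400,420))]))
E
python3 -m jog '[100,0,0,0,0, 100,0,0,0,0, 100,0,0,0,0]'
```

```text
time_s: 14.98
ee_pos: [0.5844, -0.017, 0.0801]
tool_rot: [-0.002, 0.992, 0.123, -0.001]
wrist_force: [0.3, -0.2, 0.4]
width: 0.0857
tip in collar [0.79 0.22 5.75] shift [-15.9   0.1 -30.3] turn 0.02 F.n 0.27 [ 0.3 -0.2  0.4] t 14.98
time_s: 15.4
ee_pos: [0.5718, -0.0208, 0.1815]
tool_rot: [-0.002, 0.992, 0.123, -0.002]
wrist_force: [1.5, 0.1, -0.5]
width: 0.0857
time_s: 15.82
ee_pos: [0.5911, -0.1027, 0.1821]
tool_rot: [-0.001, 0.993, 0.12, -0.001]
wrist_force: [0.4, 0.1, -0.4]
width: 0.0853
time_s: 16.17
ee_pos: [0.5909, -0.0969, 0.1813]
tool_rot: [-0.002, 0.992, 0.123, -0.002]
wrist_force: [0.9, -0.2, 0.8]
width: 0.0856
```

View pics/end.png

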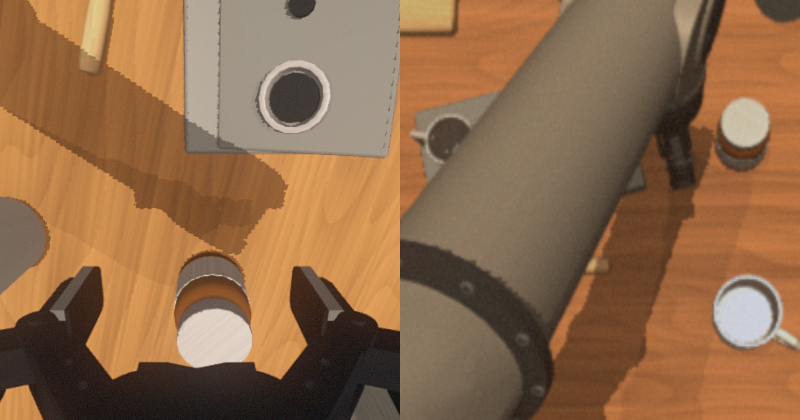

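The start button is free, the jug stands on the plate, the jar, mug and spoon are where they were, and the arm is clear of everything. Handing in.

```bash
python3 -c "
from station import job; print(job.sign_off())"
```

```text
the job is handed in; nothing more can be done
None
```

I set the steel jug down on the heating plate and let go. Then I pressed the start button with one fingertip along its sloping axis, released it, and handed the job in at about 16 s. The hand-in gave no verdict.

- **Jug:** it touched the plate while still held; the downward force changed by about 10 N and the arm stopped descending. After release, the wrist picture matched the predicted circles for the plate and the jug's rim to about 1–2 mm. The last top view shows it still standing there.
- **Start button:** the fingertip met the cap about 4 mm below the collar's rim and hit the stop at about 11.2 mm. That is the expected 7 mm of travel. I held it there for about 1.25 s at 10–12 N; the highest force I read was about 14 N. After I withdrew, the wrist force was about zero, but I saw the spring-back only in a picture and did not measure it.
- **Other things:** the rinse button was never approached, and the jar, mug and spoon appear unmoved. In the last pictures the spoon and rinse button are only partly in view.
- **Disagreement:** the top and wrist cameras differed by about 2 mm on the collar's position. I used a value in between, and the finger entered without touching the collar.

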